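Scoop the grinding balls out of the tray corner

ROBOT

A 7-joint arm with a two-finger parallel gripper is mounted at the origin on a cart in front of the work surface, level with it; the furniture and walls round the work are solid. World frame = base frame: x ahead of the robot, y to its left, z up, the work surface at z = 0. Lengths are in m, angles in rad, forces in N, time in s.
With the tool pointing down it reaches from about 0.4 to 0.85 m from the base axis. Payload 10.4 kg.
Tool frame: the origin (TCP) lies midway between the tips of the shut fingers; the grasp point (between the pads) lies manip.pinch_z behind it (manip.pinch_z is the distance from the TCP to the grasp point, in m); z points along the fingers, y is the direction in which the jaws open and shut (so a half turn about z gives the same grasp; the last joint's range is limited). The gripper opens to 85 mm and grips with 20 to 120 N. Pads are 22 mm wide; open, the fingers measure 114 mm over their backs; the gripper's body (76 mm by 85 mm) begins 54 mm behind the grasp point. The pads swing forward as they close: fully open they stand 13 mm farther back than shut.
Start: joints at [-1.324, 0.332, -0.065, 1.46, 0.022, 1.35, -0.088], TCP at [0.167, 0.602, 0.231] pointing down, gripper open.
Joint ranges: [-2.6, 2.6], [-0.5, 2.12], [-1.47, 1.34], [0.16, 2.42], [-1.27, 4.41], [0.06, 2.06], [-2.6, 2.6]. Speed limits (rad/s): [2.22, 2.22, 2.79, 2.79, 3.14, 3.14, 3.14].

INTERFACE

Orientations are given as a unit quaternion [x, y, z, w].
In Python, from workcell import manip gives the robot as it stands.
- The arm moves only by the shell command python3 -m handwheel 'ROWS' [FORCE]. ROWS is JSON, a list that holds one entry, the list of rows, each a list of 7 numbers: the shift along the tool's x, y, z in m, then the turn, a rotation vector about the tool's x, y, z in rad, then the finger opening in m, from 0 to 0.0854. In form: [[[tx, ty, tz, ax, ay, az, claw], ...]]. A call has 1 to 8 rows; each row is the pose to reach, as a shift and turn from the pose commanded when the call began, along the tool's axes at that moment; what a row does not reach only later rows make up. A row lasts 1/8 s, in which the tool goes at most 62.5 mm and 10.7 degrees, less where a joint would pass 70% of its speed; a pose out of reach is approached as far as the arm can. A call with a gripper value outside its range is refused whole. The fingers move at their own pace and stop on an object; FORCE is the grip in N (left out, the last holds). Time passes only in rows, so rows that repeat a pose let the fingers close. It gives the time, the measured TCP pose, the force and the opening at its end, in the units of the state.
- manip.get_obs(): the state, without advancing time (a new reading comes with each control period).
- manip.camera(name): name is "side" or "top" or "wrist"; returns the picture (400x640x3 uint8, blue, green, red); there is no depth.
- manip.calibration(name): a dict with "fx", "fy", "cx", "cy" (pixels), "view" (4x4, takes a point from world to camera coordinates); the wrist camera has in their place "tool_from_camera" (4x4, takes a point from camera to tool coordinates, whose origin is the TCP and whose axes are the flange's). Camera axes: x right, y up, looking along -z (the intrinsics and any distortion apply to the point x, -y, -z); pixel columns grow to the right and rows downward; lengths in m; the calibration is good to about 2 mm. A picture is of the moment at which its call begins: read the wrist's pose just before it. calibration takes no time and is no camera call.
- manip.hand_in(): hands the job in, once; it reports no verdict.
The state is a dict: "clock": time; "joint_pos": joint angles; "joint_velocities": joint speeds; "tau": joint torques, N m; "position": TCP position; "ee_rot": TCP orientation; "ft_force": force on the tool from outside, world axes, zero at the start; "torque": the same for the moment, N m; "grip_width": opening from 0.0 (shut) to 1.0 (fully open).
Only numpy, scipy, OpenCV 4.12 (cv2) and the standard library are available. Lean on these libraries where they do the work, as an engineer would, in place of code of your own. Each camera call takes 0.05 s, during which the arm holds its last target.

TASK

Take the steel scoop by its upright handle and gather both steel grinding balls into it, without touching them with the gripper: slide the scoop flat along the tray floor, mouth first, into the far corner where the balls lie, so that the corner stops them and they roll over the lip into the pan. Then lift the scoop out level with both balls in it, set it down flat and upright on the bench just outside the tray, and let go.

Things in the scene. Friction and masses are not known exactly. Their poses are not given: they have to be found in the camera images.
- scoop_grip (a point): loose steel scoop, dustpan style, upright black handle. Point: handle centre, 100 mm above scoop's underside; x towards the mouth, z up. Handle 24 (x) by 16 mm (y, grip across this), 34 to 134 mm above the underside; its back face x = -12. Pan: back wall x = 12, lip at x = 106 (round edge 3 mm high, holds balls in when level), floor 1.5 mm thick, 86 mm wide (82 inside), sides 24, back 30 mm high
- ball_a_center (a point): first of two alike steel grinding balls, diameter 24 mm, 57 g, loose on the tray floor; the point is its centre. They lie one in front of the other in the same far corner of the tray (left or right, it varies). This is the one nearer the far end wall
- ball_b_center (a point): the second steel ball, diameter 24 mm, 57 g; the point is its centre. It lies 28 to 40 mm from the first one, on the robot's side of it
- tray: fixed aluminium tray; origin on the bench under its centre, x along it away from the robot, z up. Inner wall faces x = +-140, y = +-100 mm; walls 5 mm, floor 4 mm, rim 36 mm above bench. Balls lie in one far corner; an unwanted blue tube cap in the other. Slick metal: balls climb the lip once the end wall stops them, and are in when the lip meets it. Bench on its -y side is free for 250 mm; a tall analyser stands at +y

How it is judged:
By the outcome, as a careful person would: the job done as asked, in the order asked, and still so for the second after the job is handed in, with the robot touching nothing.
It also fails if it takes over 54 s, if anything falls off the work surface, if the arm or the gripper's body presses on something with over 40 N, if the wrist force passes 120 N, or if a joint passes its speed limit or range.

## Working session

There is one attempt and no reset: what is moved stays moved. The work goes in short steps, Python scripts to look and compute and a shell command to move; the robot and the scene stay as the last step left them, time stands still between calls to the robot, and variables do not carry over. Pictures are saved under pics/ and viewed, and the job is handed in when it is done.

```bash
mkdir -p pics; ls; python3 - <<'E'
from workcell import manip
import cv2
o=manip.get_obs()
for k,v in o.items(): print(k,v)
print(manip.pinch_z)
for n in("side","top","wrist"):
    print(n,manip.calibration(n))
    cv2.imwrite(f"pics/{n}0.png",manip.camera(n))
E
```

```text
pics
clock 0.0
joint_pos [-1.32360021  0.33287839 -0.06470259  1.46095363  0.02159309  1.34993547
 -0.08851107]
joint_velocities [ 0.00178898  0.00064649 -0.00067341  0.00070979 -0.00035013 -0.0003896
 -0.00039764]
tau [-1.32780446e-03 -6.25465679e+01  4.79801476e-02 -3.91592252e+01
  1.60634721e-02  1.01546425e-02 -6.22388711e-06]
position [0.16648225 0.60201014 0.230506  ]
ee_rot [ 1.34483755e-01  9.90915522e-01 -7.36633266e-04 -6.81582663e-05]
ft_force [-0.24497906 -0.26048675 -0.46424003]
torque [ 0.00532223 -0.03981213 -0.01030913]
grip_width 0.99763804343096
0.0187
side {'fx': 510.19326037404767, 'fy': 510.19326037404767, 'cx': 321.5322328275051, 'cy': 206.72498428242764, 'view': array([[-9.65849083e-01, -2.59104060e-01,  7.96392343e-04,
         4.74580881e-01],
       [ 1.34990268e-01, -5.00568094e-01,  8.55107719e-01,
        -2.62503544e-01],
       [-2.21163233e-01,  8.26012512e-01,  5.18449761e-01,
        -5.88837039e-01],
       [ 0.00000000e+00,  0.00000000e+00,  0.00000000e+00,
         1.00000000e+00]])}
top {'fx': 427.48341768076637, 'fy': 427.48341768076637, 'cx': 318.31013987825975, 'cy': 197.6883358017115, 'view': array([[-0.02006852, -0.99962209, -0.01878645, -0.20116598],
       [ 0.99894977, -0.02082206,  0.04081421, -0.54773366],
       [-0.04118995, -0.01794763,  0.99899013, -0.91006533],
       [ 0.        ,  0.        ,  0.        ,  1.        ]])}
wrist {'fx': 337.3748453537236, 'fy': 337.3748453537236, 'cx': 317.90976466869574, 'cy': 202.49300270902748, 'tool_from_camera': array([[ 1.36507644e-03,  9.54917132e-01,  2.96869345e-01,
         7.60283027e-02],
       [ 9.99998993e-01, -1.41873210e-03, -3.47071290e-05,
         1.12630285e-03],
       [ 3.88035636e-04,  2.96869093e-01, -9.54918107e-01,
        -1.42838247e-01],
       [ 0.00000000e+00,  0.00000000e+00,  0.00000000e+00,
         1.00000000e+00]])}
```

View pics/top0.png

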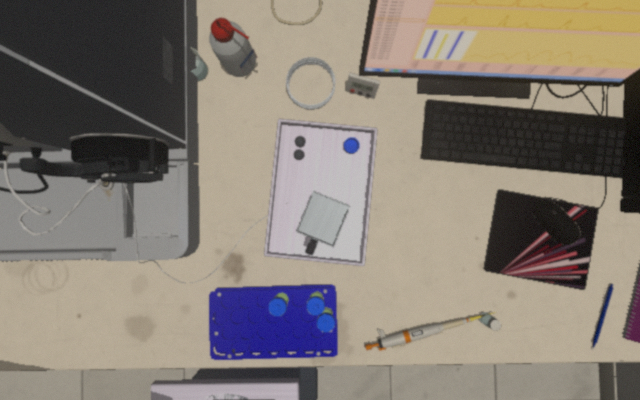

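View pics/side0.png

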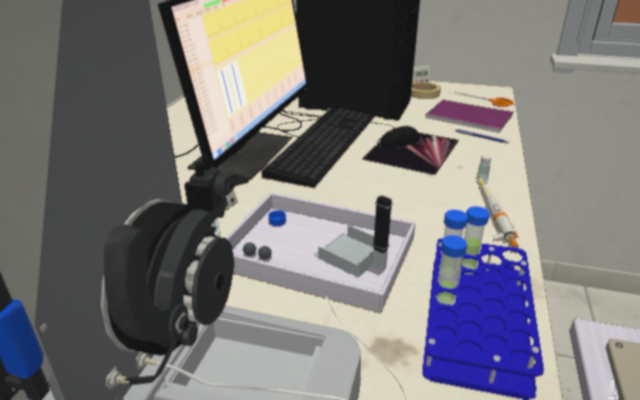

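View pics/wrist0.png

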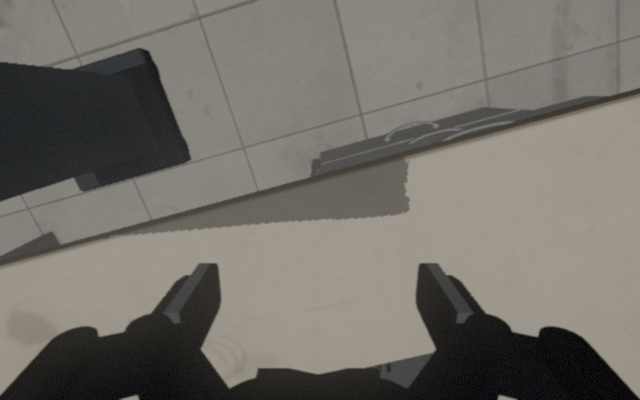

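The top view shows the tray at px (265–377, 120–264), balls at about (300,141) and (299,155) in the far +y corner, and the blue cap at (351,145). The scoop is at (325,217) with its handle at (312,242). Next I'll enlarge this area to measure it.

```bash
python3 - <<'E'
import cv2
t=cv2.imread('pics/top0.png');s=cv2.imread('pics/side0.png')
c=cv2.resize(t[110:275,250:390],None,fx=3.6,fy=3.6,interpolation=cv2.INTER_CUBIC);cv2.imwrite('pics/topz.png',c)
c=cv2.resize(s[185:315,220:425],None,fx=3.9,fy=3.9,interpolation=cv2.INTER_CUBIC);cv2.imwrite('pics/sidez.png',c)
E
```

```text
(no output)
```

View pics/topz.png

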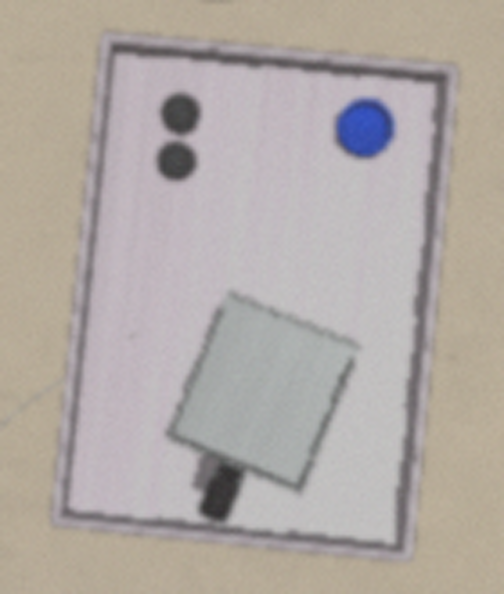

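View pics/sidez.png

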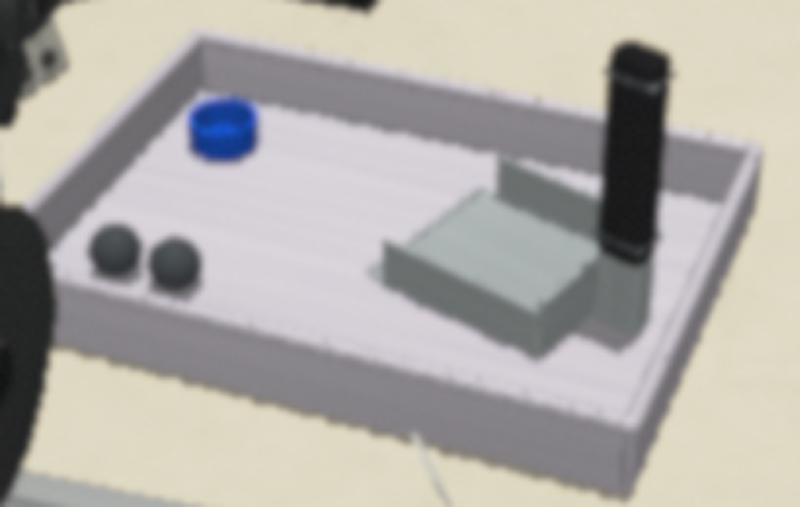

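```bash
cat > h.py <<'E'
import numpy as np
from workcell import manip
from scipy.optimize import least_squares
C={n:manip.calibration(n) for n in('top','side')}
def proj(n,P):
    c=C[n];p=np.atleast_2d(P)@c['view'][:3,:3].T+c['view'][:3,3]
    return np.c_[c['cx']+c['fx']*p[:,0]/-p[:,2], c['cy']+c['fy']*-p[:,1]/-p[:,2]]
def tz(X,Y): return ((X+.5)/3.6-.5+250,(Y+.5)/3.6-.5+110)
def sz(X,Y): return ((X+.5)/3.9-.5+220,(Y+.5)/3.9-.5+185)
def pose2(q,L):
    c,s=np.cos(q[2]),np.sin(q[2]);L=np.asarray(L,float)
    return np.c_[q[0]+c*L[:,0]-s*L[:,1],q[1]+s*L[:,0]+c*L[:,1],L[:,2]]
def fit(obs,x0,n=3):
    # obs: (cam, px, local xyz)
    def r(q):
        return np.concatenate([(proj(c,pose2(q,[l]))[0]-p) for c,p,l in obs])
    s=least_squares(r,x0,loss='soft_l1');return s.x,r(s.x).reshape(-1,2)
def tri(a,b,x0=(0.6,0,0.02)):
    r=lambda P:np.r_[proj('top',P)[0]-a,proj('side',P)[0]-b]
    s=least_squares(r,x0);return s.x,s.fun
E
python3 - <<'E'
from h import *
np.set_printoptions(precision=4,suppress=True)
z=.036
T=[('top',tz(102,33),(.145,.105,z)),('top',tz(457,64),(.145,-.105,z)),('top',tz(411,558),(-.145,-.105,z)),('top',tz(53,524),(-.145,.105,z)),
('side',sz(198,33),(.145,-.105,z)),('side',sz(762,150),(-.145,-.105,z)),('side',sz(632,425),(-.145,.105,z))]
q,r=fit(T,[.6,-.2,0]);print('tray',q,np.degrees(q[2]));print(r)
a,ra=tri(tz(180,114),sz(115,249));b,rb=tri(tz(176,160),sz(175,264));print(a,ra,b,rb,np.linalg.norm(a-b))
c,s=np.cos(q[2]),np.sin(q[2]);R=np.array([[c,s],[-s,c]])
print('tray frame',R@(a[:2]-q[:2]),R@(b[:2]-q[:2]))
S=[('top',tz(230,292),(.100,.043,.028)),('top',tz(358,347),(.100,-.043,.028)),('top',tz(168,435),(.012,.043,.032)),('top',tz(300,492),(.012,-.043,.032)),
('side',sz(540,355),(.012,.043,.004)),('side',sz(370,270),(.106,.043,.005)),('side',sz(641,58),(0,0,.138)),('top',tz(218,505),(0,0,.138))]
q,r=fit(S,[.55,-.2,0]);print('scoop',q,np.degrees(q[2]));print(r)
h,rh=tri(tz(218,505),sz(641,58),(.55,-.2,.138));print(h,rh)
o=manip.get_obs();print(o['position'],o['ee_rot'])
E
```

```text
tray [ 0.5564 -0.2171 -0.121 ] -6.933551137162792
[[-0.3777 -1.1703]
 [ 0.4191 -0.2015]
 [-0.1697  0.9247]
 [-1.3157 -0.0757]
 [-0.6965 -2.0064]
 [ 0.2868 -1.9712]
 [ 0.74    0.0496]]
[ 0.6659 -0.1746  0.0162] [-0.1014 -0.3036  0.2526  0.0352] [ 0.6376 -0.1719  0.0154] [ 0.0303  0.096  -0.0789 -0.0097] 0.028423902759303205
tray frame [0.1035 0.0554] [0.0751 0.0547]
scoop [ 0.4459 -0.1983 -0.4243] -24.311263710232343
[[-1.1819  1.3613]
 [ 0.8564  2.117 ]
 [-0.5744  0.1573]
 [ 0.5796  0.6007]
 [-0.3288  0.6868]
 [-1.087   0.0043]
 [-0.0442 -2.5773]
 [ 0.2724 -1.9776]]
[ 0.444  -0.1973  0.1343] [-0.198  -1.0948  0.919  -0.0059]
[0.1665 0.6021 0.2307] [ 0.1345  0.9909 -0.0005 -0.0001]
```

```bash
python3 - <<'E'
from h import *
np.set_printoptions(precision=3,suppress=True)
print('front corner',*tri((192,254),(358,348)))
print('wheel right/low',*tri((166,178),(232,270)))
for z in (0,.1,.2,.3):
    # where top px (170,255) & (166,180) lie at z
    out=[]
    for px in ((20,258),(185,258),(198,240),(166,180),(70,180)):
        s=least_squares(lambda P:proj('top',[P[0],P[1],z])[0]-px,[.5,0]);out.append(s.x)
    print(z,np.array(out))
E
```

```text
front corner [0.434 0.044 0.065] [-0.103 -0.496  0.302  0.006]
wheel right/low [0.581 0.059 0.165] [-0.431 -1.234  0.821  0.126]
0 [[0.425 0.443]
 [0.419 0.08 ]
 [0.457 0.051]
 [0.59  0.121]
 [0.594 0.333]]
0.1 [[0.434 0.371]
 [0.428 0.047]
 [0.462 0.021]
 [0.581 0.083]
 [0.585 0.273]]
0.2 [[ 0.443  0.298]
 [ 0.438  0.013]
 [ 0.468 -0.009]
 [ 0.572  0.045]
 [ 0.575  0.212]]
0.3 [[ 0.451  0.226]
 [ 0.447 -0.02 ]
 [ 0.473 -0.039]
 [ 0.562  0.008]
 [ 0.566  0.152]]
```

```bash
python3 - <<'E'
import cv2
t=cv2.imread('pics/top0.png')
cv2.imwrite('pics/anz.png',cv2.resize(t[100:300,0:250],None,fx=3,fy=3,interpolation=cv2.INTER_CUBIC))
E
```

```text
(no output)
```

View pics/anz.png

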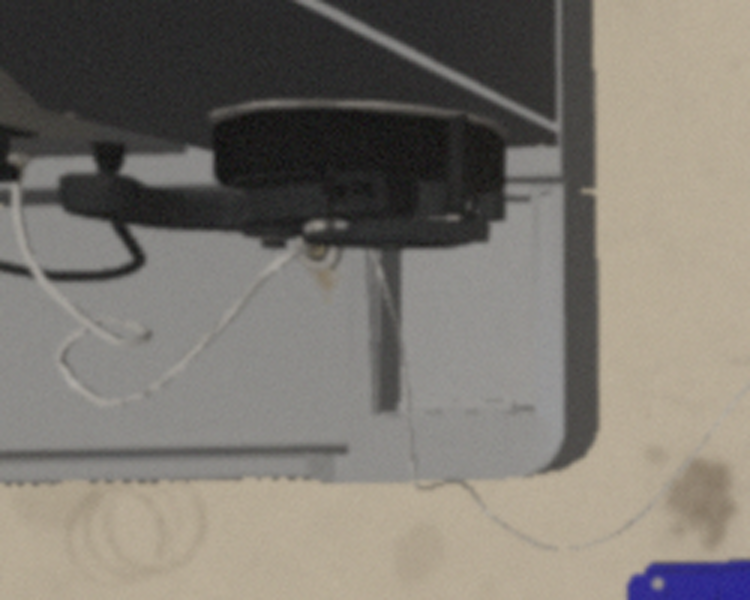

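```bash
cat >> h.py <<'E'
from scipy.spatial.transform import Rotation as Ro
TR=np.array([.5564,-.2171,-.121])
def tw(x,y): return pose2(TR,[[x,y,0]])[0][:2]
def rel(*W):
    """W: (x,y,z,jawyaw) jawyaw = tool y direction (rad, world) ; prints tool shift/rotvec"""
    o=manip.get_obs();p=o['position'];R=Ro.from_quat(o['ee_rot'])
    print('now',np.round(p,4),'yaw',round(np.degrees(np.arctan2(*R.as_matrix()[[1,0],1])),2),'z',np.round(R.as_matrix()[:,2],4),'F',np.round(o['ft_force'],1),'w',round(o['grip_width'],3),'t',round(o['clock'],2),'q',np.round(o['joint_pos'],2))
    for w in W:
        y=w[3];yy=np.array([np.cos(y),np.sin(y),0]);zz=np.array([0,0,-1.]);xx=np.cross(yy,zz)
        G=Ro.from_matrix(np.c_[xx,yy,zz])
        print(np.round(R.inv().apply(np.array(w[:3])-p),4),np.round((R.inv()*G).as_rotvec(),4))
E
python3 - <<'E'
from h import *
y=np.pi/2-.4243
rel((.40,.25,.26,y),(.42,0,.26,y),(.446,-.198,.26,y))
E
```

```text
now [0.1665 0.6021 0.2307] yaw 74.54 z [-2.e-04 -1.e-03 -1.e+00] F [-0.1 -0.6  0.2] w 0.997 t 0.15 q [-1.32  0.33 -0.06  1.46  0.02  1.35 -0.09]
[-0.3189 -0.2772 -0.029 ] [-1.100e-03  1.000e-04  1.545e-01]
[-0.4048 -0.5128 -0.0287] [-1.100e-03  1.000e-04  1.545e-01]
[-0.4826 -0.6967 -0.0285] [-1.100e-03  1.000e-04  1.545e-01]
```

```bash
python3 -m handwheel '[[[-0.046,-0.040,-0.015,0,0,0.03,0.085],[-0.092,-0.08,-0.029,0,0,0.06,0.085],[-0.138,-0.12,-0.029,0,0,0.09,0.085],[-0.184,-0.16,-0.029,0,0,0.12,0.085],[-0.23,-0.2,-0.029,0,0,0.1545,0.085],[-0.276,-0.24,-0.029,0,0,0.1545,0.085],[-0.319,-0.277,-0.029,0,0,0.1545,0.085],[-0.34,-0.335,-0.029,0,0,0.1545,0.085]]]' 60; python3 - <<'E'
from h import *
y=np.pi/2-.4243
rel((.42,0,.26,y),(.446,-.198,.26,y))
E
```

```text
clock: 1.15
position: [0.4061, 0.1871, 0.26]
ee_rot: [0.211, 0.977, -0.0, 0.0]
ft_force: [0.8, -0.6, -0.4]
grip_width: 0.995
now [0.4061 0.1871 0.26  ] yaw 65.64 z [ 1.e-04 -5.e-04 -1.e+00] F [ 0.8 -0.6 -0.4] w 0.995 t 1.15 q [-0.85 -0.1   0.3   1.87  0.03  1.36  0.59]
[-8.980e-02 -1.647e-01  1.000e-04] [-0.0004  0.0003 -0.0008]
[-1.952e-01 -3.343e-01  2.000e-04] [-0.0004  0.0003 -0.0008]
```

```bash
python3 -m handwheel '[[[-0.03,-0.054,0,0,0,0,0.085],[-0.06,-0.109,0,0,0,0,0.085],[-0.09,-0.164,0,0,0,0,0.085],[-0.12,-0.213,0,0,0,0,0.085],[-0.15,-0.261,0,0,0,0,0.085],[-0.18,-0.31,0,0,0,0,0.085],[-0.195,-0.334,0,0,0,0,0.085],[-0.195,-0.334,0,0,0,0,0.085]]]'; python3 - <<'E'
from h import *
import cv2
y=np.pi/2-.4243
rel((.4455,-.198,.13,y),(.4455,-.198,.0853,y))
for n in('wrist','side','top'): cv2.imwrite(f'pics/{n}1.png',manip.camera(n))
E
```

```text
clock: 2.15
position: [0.4447, -0.1978, 0.2602]
ee_rot: [0.213, 0.977, -0.0, -0.0]
ft_force: [-1.4, -0.0, -1.1]
grip_width: 0.994
now [ 0.4447 -0.1978  0.2602] yaw 65.46 z [-5.e-04 -8.e-04 -1.e+00] F [-1.4 -0.  -1.1] w 0.994 t 2.15 q [-0.54 -0.04  0.86  1.81  0.03  1.36  1.45]
[-0.0008  0.0003  0.1302] [-0.0009 -0.0001 -0.004 ]
[-0.0008  0.0003  0.1749] [-0.0009 -0.0001 -0.004 ]
```

View pics/wrist1.png

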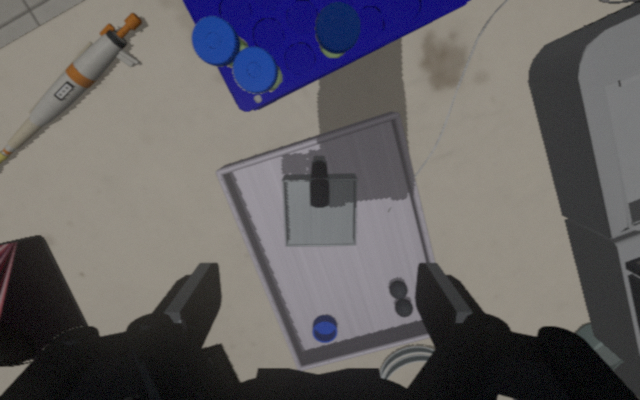

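View pics/side1.png

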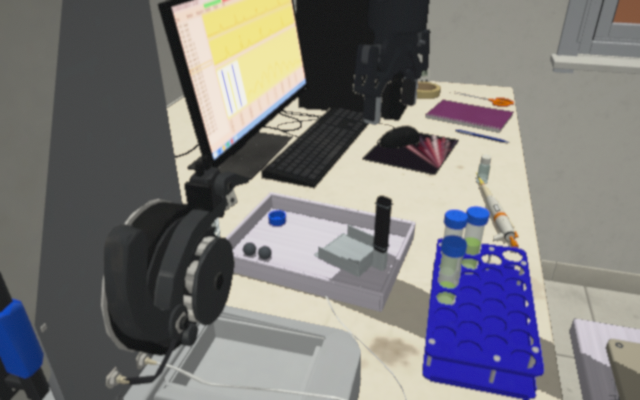

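```bash
cat >> h.py <<'E'
def wproj(P,o):
    c=manip.calibration('wrist');R=Ro.from_quat(o['ee_rot']).as_matrix()
    t=(np.atleast_2d(P)-o['position'])@R
    T=c['tool_from_camera'];p=(t-T[:3,3])@T[:3,:3]
    return np.c_[c['cx']+c['fx']*p[:,0]/-p[:,2],c['cy']-c['fy']*p[:,1]/-p[:,2]]
E
python3 - <<'E'
from h import *
import cv2
o=manip.get_obs()
q=[.4455,-.198,-.4243]
P=pose2(q,[[-.012,.008,.138],[-.012,-.008,.138],[.012,.008,.138],[.012,.008,.038],[.012,-.043,.034],[.012,.043,.034],[.106,-.043,.006],[.106,.043,.006]])
u=wproj(P,o);print(np.round(u,1))
im=cv2.imread('pics/wrist1.png');k=3.5
z=cv2.resize(im[130:270,230:430],None,fx=k,fy=k,interpolation=cv2.INTER_CUBIC)
for a in u: cv2.circle(z,(int((a[0]-230)*k),int((a[1]-130)*k)),3,(0,0,255),-1)
cv2.imwrite('pics/wz1.png',z)
E
```

```text
[[322.7 183.1]
 [302.9 183.1]
 [322.5 211.3]
 [321.4 182.4]
 [275.9 181.4]
 [352.5 181.6]
 [281.  247.5]
 [348.  247.7]]
```

View pics/wz1.png

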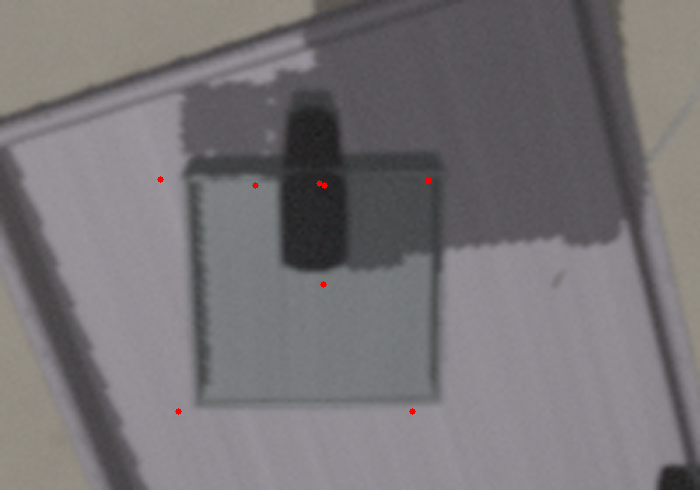

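```bash
python3 - <<'E'
from h import *
o=manip.get_obs();print(o['position'],o['clock'])
P=pose2(TR,[[-.145,.105,.036],[-.145,-.105,.036],[.145,-.105,.036]])
P=np.r_[P,[[.6376,-.1719,.016],[.6659,-.1746,.016]]]
print(np.round(wproj(P,o),1)); print('meas (397,113),(219,170),(300,366),(398,288),(403,307)')
E
```

```text
[ 0.4452079  -0.19455516  0.26001738] 2.3
[[395.  114.9]
 [210.2 172.8]
 [293.1 373.9]
 [393.1 291.8]
 [398.6 309.6]]
meas (397,113),(219,170),(300,366),(398,288),(403,307)
```

```bash
python3 - <<'E'
from h import *
import cv2
for i in range(4):
    o=manip.get_obs();print(o['position'],o['joint_velocities'].round(3),o['clock']); im=manip.camera('wrist')
cv2.imwrite('pics/w2.png',im)
q=[.4455,-.198,-.4243]
P=pose2(q,[[-.012,.008,.138],[-.012,-.008,.138],[.012,.008,.138],[.012,-.008,.138],[.012,-.043,.034],[.012,.043,.034],[.106,-.043,.006],[.106,.043,.006]])
P=np.r_[P,pose2(TR,[[-.145,.105,.036],[-.145,-.105,.036],[.145,-.105,.036]]),[[.6376,-.1719,.016],[.6659,-.1746,.016]]]
u=wproj(P,o);print(u.round(1))
for a in u: cv2.circle(im,(int(round(a[0])),int(round(a[1]))),1,(0,0,255),-1)
cv2.imwrite('pics/w2a.png',cv2.resize(im[90:390,190:450],None,fx=2,fy=2,interpolation=cv2.INTER_CUBIC))
E
```

```text
[ 0.4452079  -0.19455516  0.26001738] [-0.007 -0.006 -0.006  0.001  0.001 -0.     0.003] 2.3
[ 0.44528375 -0.19441689  0.26011716] [-0.003 -0.003  0.002 -0.001 -0.001  0.     0.004] 2.35
[ 0.44531878 -0.19445532  0.26016925] [ 0.002 -0.     0.003 -0.003 -0.     0.     0.002] 2.4
[ 0.44533353 -0.19463527  0.26022344] [ 0.002  0.001  0.006 -0.002  0.001 -0.     0.002] 2.45
[[322.7 182.8]
 [302.9 182.8]
 [322.5 211. ]
 [303.2 210.9]
 [275.9 181.1]
 [352.5 181.4]
 [281.  247.2]
 [347.9 247.4]
 [394.9 114.7]
 [210.2 172.5]
 [293.  373.5]
 [392.9 291.6]
 [398.4 309.3]]
```

View pics/w2a.png

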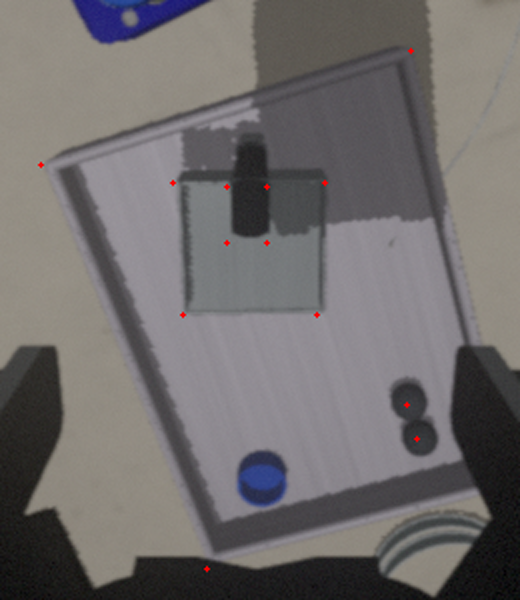

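```bash
python3 -m handwheel '[[[0,-0.001,0.04,0,0,0,0.085],[0,-0.001,0.085,0,0,0,0.085],[0,-0.001,0.125,0,0,0,0.085],[0,-0.001,0.15,0,0,0,0.085],[0,-0.001,0.165,0,0,0,0.085],[0,-0.001,0.172,0,0,0,0.085],[0,-0.001,0.172,0,0,0,0.085],[0,-0.001,0.172,0,0,0,0.085]]]'; python3 - <<'E'
from h import *
import cv2
y=np.pi/2-.4243
rel((.4455,-.197,.0853,y))
for n in('wrist','side','top'): cv2.imwrite(f'pics/{n}3.png',manip.camera(n))
rel((.4455,-.197,.0853,y))
im=cv2.imread('pics/side3.png');
cv2.imwrite('pics/side3z.png',cv2.resize(im[120:300,280:460],None,fx=3,fy=3))
E
```

```text
clock: 3.5
position: [0.4454, -0.1968, 0.0891]
ee_rot: [0.211, 0.978, 0.0, 0.001]
ft_force: [-0.3, -0.1, -0.0]
grip_width: 0.997
now [ 0.4454 -0.1968  0.0891] yaw 65.69 z [ 1.4e-03  1.0e-04 -1.0e+00] F [-0.3 -0.1 -0. ] w 0.997 t 3.5 q [-0.46  0.21  0.87  2.02 -0.2   0.99  1.65]
[-0.0002 -0.0001  0.0038] [0.0007 0.0012 0.    ]
now [ 0.4452 -0.1967  0.0888] yaw 65.69 z [ 1.1e-03  2.0e-04 -1.0e+00] F [ 0.6 -0.5 -0.1] w 0.995 t 3.65 q [-0.46  0.21  0.87  2.02 -0.2   0.99  1.65]
[-0.0004 -0.0002  0.0035] [0.0007 0.0009 0.0001]
```

View pics/wrist3.png

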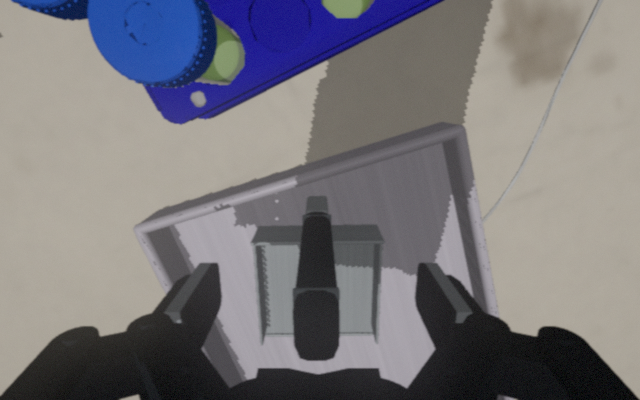

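View pics/side3z.png

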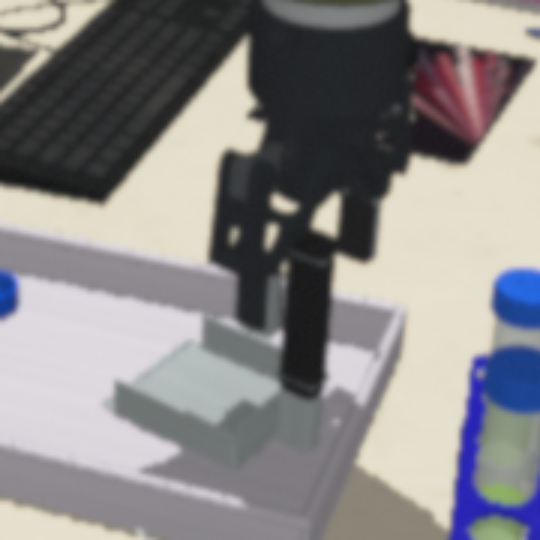

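```bash
python3 - <<'E'
from h import *
o=manip.get_obs();R=Ro.from_quat(o['ee_rot'])
L=[[x,y,-(.138-.0888)] for x in(.012,-.012) for y in(.008,-.008)]
print(wproj(R.apply(L)+o['position'],o).round(1))
E
```

```text
[[339.1 306.7]
 [289.4 306.6]
 [337.7 367.2]
 [291.  367.1]]
```

```bash
python3 -m handwheel '[[[0.0015,0,0.0035,0,0,0,0.085],[0.0015,0,0.0035,0,0,0,0.045],[0.0015,0,0.0035,0,0,0,0.015],[0.0015,0,0.0035,0,0,0,0.005],[0.0015,0,0.0035,0,0,0,0.0],[0.0015,0,0.0035,0,0,0,0.0],[0.0015,0,0.0035,0,0,0,0.0],[0.0015,0,0.0035,0,0,0,0.0]]]' 80; python3 - <<'E'
from h import *
import cv2
y=np.pi/2-.121
a=tw(-.10,.052);b=tw(-.11,.006)
rel((*b,.0853,y),(*a,.0853,y))
print(a,b)
for n in('wrist','side','top'): cv2.imwrite(f'pics/{n}4.png',manip.camera(n))
im=cv2.imread('pics/side4.png');
cv2.imwrite('pics/side4z.png',cv2.resize(im[120:320,240:460],None,fx=3,fy=3))
E
```

```text
clock: 4.65
position: [0.4435, -0.1961, 0.0849]
ee_rot: [0.211, 0.978, 0.0, 0.0]
ft_force: [0.4, 0.3, 3.6]
grip_width: 0.178
now [ 0.4435 -0.1961  0.0849] yaw 65.69 z [ 2.e-04  1.e-04 -1.e+00] F [0.4 0.3 3.6] w 0.178 t 4.65 q [-0.46  0.22  0.87  2.03 -0.2   0.98  1.65]
[-0.0047  0.0002 -0.0004] [ 1.000e-04  2.000e-04 -3.033e-01]
[-0.0005  0.047  -0.0004] [ 1.000e-04  2.000e-04 -3.033e-01]
[ 0.46340781 -0.15340971] [ 0.4479285  -0.19786632]
```

View pics/side4z.png

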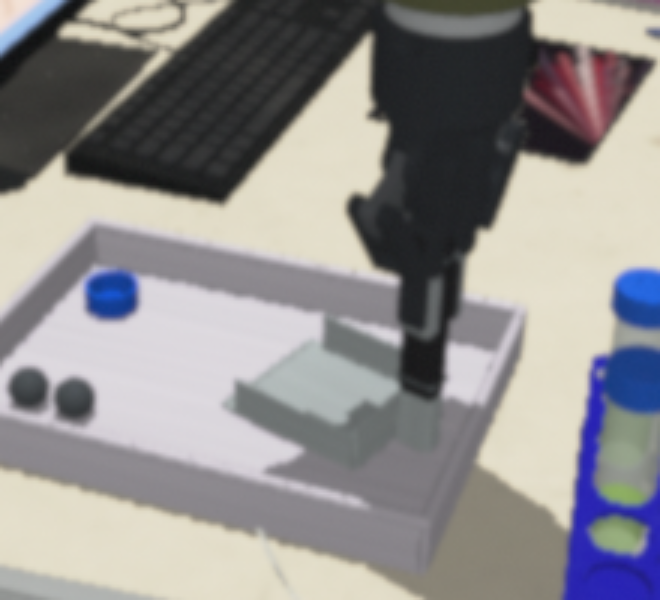

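View pics/wrist4.png

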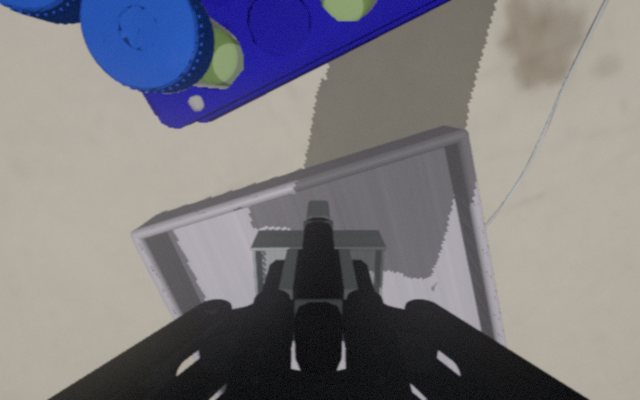

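```bash
python3 -m handwheel '[[[-0.005,0,-0.0004,0,0,-0.05,0],[-0.009,0,-0.0004,0,0,-0.12,0],[-0.012,0,-0.0004,0,0,-0.2,0],[-0.012,0.004,-0.0004,0,0,-0.27,0],[-0.012,0.015,-0.0004,0,0,-0.303,0],[-0.008,0.03,-0.0004,0,0,-0.303,0],[-0.004,0.042,-0.0004,0,0,-0.303,0],[-0.002,0.046,-0.0004,0,0,-0.303,0]]]'; python3 - <<'E'
from h import *
import cv2
for n in('wrist','side','top'): cv2.imwrite(f'pics/{n}5.png',manip.camera(n))
y=np.pi/2-.121
rel((*tw(-.10,.052),.0853,y),(*tw(-.06,.052),.0853,y),(*tw(.034,.052),.0853,y))
im=cv2.imread('pics/side5.png');
cv2.imwrite('pics/side5z.png',cv2.resize(im[180:320,220:430],None,fx=3,fy=3))
im=cv2.imread('pics/top5.png');
cv2.imwrite('pics/top5z.png',cv2.resize(im[110:275,250:390],None,fx=3.6,fy=3.6,interpolation=cv2.INTER_CUBIC))
E
```

```text
clock: 5.8
position: [0.4642, -0.1538, 0.085]
ee_rot: [0.06, 0.998, 0.0, -0.0]
ft_force: [0.7, 0.1, -1.4]
grip_width: 0.179
now [ 0.464  -0.1549  0.0851] yaw 83.06 z [-2.e-04  1.e-04 -1.e+00] F [-0.2 -0.5 -1.7] w 0.174 t 5.95 q [-0.48  0.21  0.79  2.01 -0.18  0.98  1.85]
[ 0.0008  0.0014 -0.0002] [ 0.0001 -0.0002 -0.0001]
[-0.0392  0.0014 -0.0002] [ 0.0001 -0.0002 -0.0001]
[-0.1332  0.0014 -0.0002] [ 0.0001 -0.0002 -0.0001]
```

View pics/side5z.png

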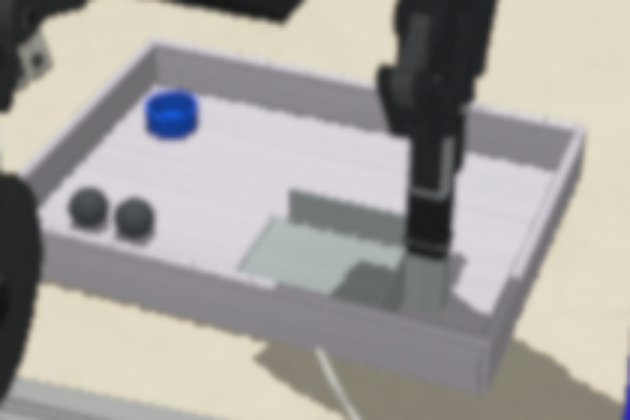

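View pics/top5z.png

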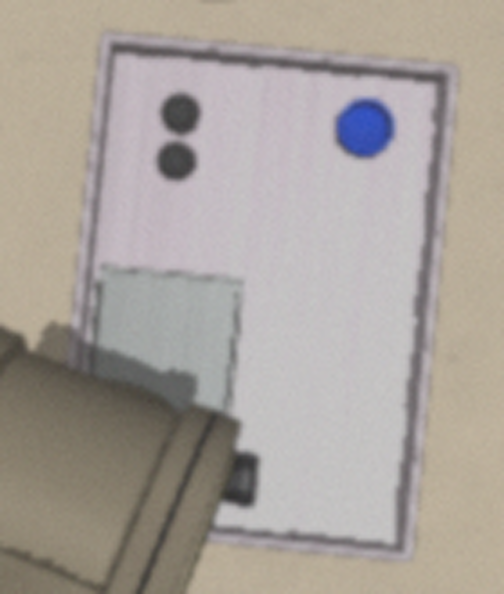

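View pics/wrist5.png

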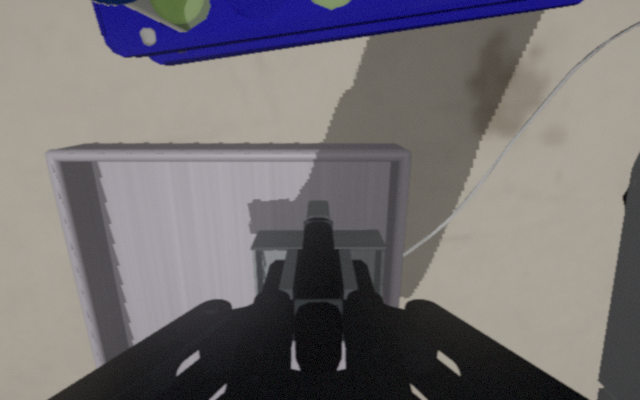

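```bash
python3 -m handwheel '[[[-0.008,0,0.0004,0,0,0,0],[-0.020,0,0.0004,0,0,0,0],[-0.032,0,0.0004,0,0,0,0],[-0.042,0,0.0004,0,0,0,0],[-0.049,0,0.0004,0,0,0,0],[-0.055,0,0.0004,0,0,0,0],[-0.061,0,0.0004,0,0,0,0],[-0.067,0,0.0004,0,0,0,0]]]'; python3 - <<'E'
from h import *
import cv2
for n in('side','top'): cv2.imwrite(f'pics/{n}6.png',manip.camera(n))
y=np.pi/2-.121
rel((*tw(.034,.052),.0853,y))
im=cv2.imread('pics/side6.png');
a=cv2.resize(im[180:320,220:430],None,fx=2,fy=2)
im=cv2.imread('pics/top6.png');
b=cv2.resize(im[110:250,250:390],None,fx=2,fy=2,interpolation=cv2.INTER_CUBIC)
cv2.imwrite('pics/c6.png',np.hstack([a,b]))
E
```

```text
clock: 6.95
position: [0.531, -0.1632, 0.0849]
ee_rot: [0.061, 0.998, 0.0, 0.0]
ft_force: [-0.9, 0.2, 5.0]
grip_width: 0.176
now [ 0.5315 -0.163   0.0849] yaw 83.07 z [ 9.e-04 -2.e-04 -1.e+00] F [1.5 0.5 3.4] w 0.177 t 7.05 q [-0.41  0.38  0.75  1.85 -0.3   1.03  1.91]
[-0.0652  0.0013 -0.0003] [-0.0001  0.0009 -0.    ]
```

View pics/c6.png

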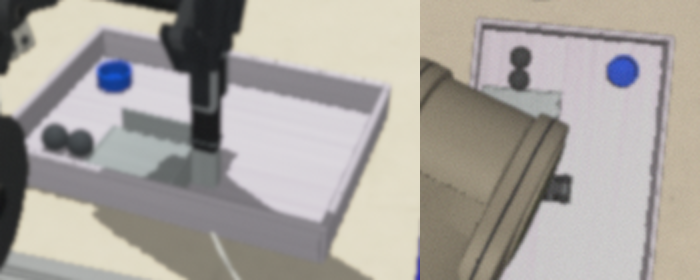

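```bash
python3 -m handwheel '[[[-0.006,0,0,0,0,0,0],[-0.012,0,0,0,0,0,0],[-0.018,0,0,0,0,0,0],[-0.024,0,0,0,0,0,0],[-0.030,0,0,0,0,0,0],[-0.036,0,0,0,0,0,0],[-0.041,0,0,0,0,0,0],[-0.046,0,0,0,0,0,0]]]'; python3 - <<'E'
from h import *
import cv2
for n in('side','top'): cv2.imwrite(f'pics/{n}7.png',manip.camera(n))
y=np.pi/2-.121
rel((*tw(.034,.052),.0853,y))
im=cv2.imread('pics/side7.png');
a=cv2.resize(im[180:320,220:430],None,fx=2,fy=2)
im=cv2.imread('pics/top7.png');
b=cv2.resize(im[110:250,250:390],None,fx=2,fy=2,interpolation=cv2.INTER_CUBIC)
cv2.imwrite('pics/c7.png',np.hstack([a,b]))
E
```

```text
clock: 8.05
position: [0.5763, -0.1687, 0.0849]
ee_rot: [0.061, 0.998, 0.0, -0.0]
ft_force: [-2.5, 0.6, 6.9]
grip_width: 0.18
now [ 0.5768 -0.1687  0.0849] yaw 83.05 z [ 7.e-04 -1.e-04 -1.e+00] F [1.2 0.1 3.9] w 0.172 t 8.15 q [-0.35  0.48  0.72  1.72 -0.35  1.07  1.93]
[-0.0196  0.0015 -0.0003] [-0.      0.0007 -0.0003]
```

View pics/c7.png

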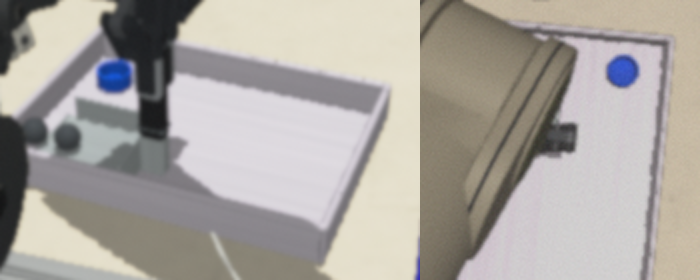

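```bash
python3 -m handwheel '[[[-0.004,0,0,0,0,0,0],[-0.008,0,0,0,0,0,0],[-0.012,0,0,0,0,0,0],[-0.015,0,0,0,0,0,0],[-0.017,0,0,0,0,0,0],[-0.0185,0,0,0,0,0,0]]]'; python3 - <<'E'
from h import *
import cv2
for n in('side','top','wrist'): cv2.imwrite(f'pics/{n}8.png',manip.camera(n))
y=np.pi/2-.121
rel((*tw(.034,.052),.0853,y))
im=cv2.imread('pics/side8.png');
a=cv2.resize(im[180:320,190:400],None,fx=3.5,fy=3.5,interpolation=cv2.INTER_CUBIC)
cv2.imwrite('pics/c8.png',a)
E
```

```text
clock: 8.9
position: [0.5929, -0.1707, 0.085]
ee_rot: [0.061, 0.998, 0.001, -0.002]
ft_force: [-16.9, 4.6, 19.8]
grip_width: 0.179
now [ 0.5928 -0.1707  0.085 ] yaw 83.02 z [-0.0035  0.0016 -1.    ] F [-12.7   3.   15. ] w 0.173 t 9.05 q [-0.33  0.52  0.71  1.68 -0.37  1.09  1.93]
[-0.0034  0.0016 -0.0004] [ 0.0012 -0.0037 -0.0009]
```

View pics/c8.png

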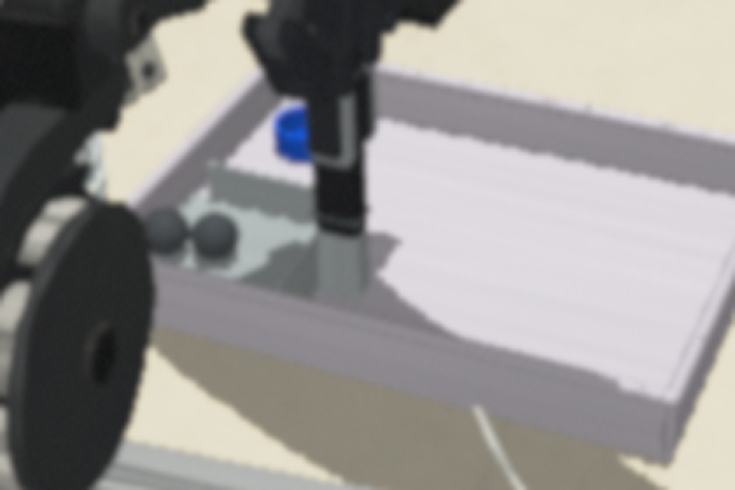

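View pics/wrist8.png

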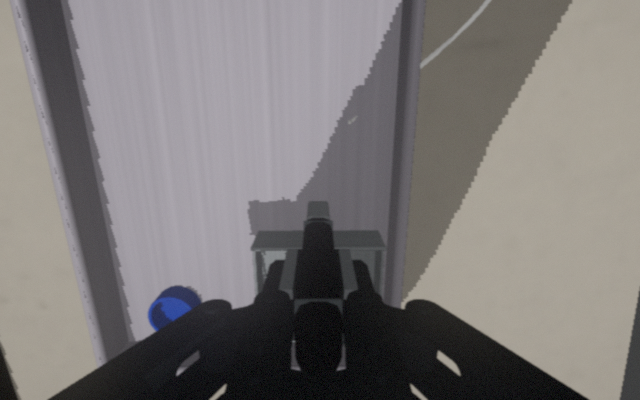

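```bash
python3 - <<'E'
from h import *
c,s=np.cos(TR[2]),np.sin(TR[2]);R=np.array([[c,s],[-s,c]])
for nm,px in (('a',(165,230)),('b',(213,236))):
    u=((px[0]+.5)/3.5-.5+190,(px[1]+.5)/3.5-.5+180)
    s_=least_squares(lambda P:proj('side',[P[0],P[1],.0175])[0]-u,[.6,-.17]);print(nm,R@(s_.x-TR[:2]))
o=manip.get_obs();print(R@(o['position'][:2]-TR[:2]))
E
```

```text
a [0.12710973 0.05701214]
b [0.10281005 0.05261446]
[0.03058055 0.05045121]
```

```bash
python3 -m handwheel '[[[-0.001,0,0,0,0,0,0],[-0.002,0,0,0,0,0,0],[-0.002,0,0,0,0,0,0]]]'; python3 - <<'E'
from h import *
import cv2
y=np.pi/2-.121
rel((*tw(.034,.052),.0853,y))
im=manip.camera('side');cv2.imwrite('pics/side9.png',im)
a=cv2.resize(im[200:290,200:330],None,fx=6,fy=6,interpolation=cv2.INTER_CUBIC)
cv2.imwrite('pics/c9.png',a)
E
```

```text
clock: 9.43
position: [0.5932, -0.1708, 0.0853]
ee_rot: [0.061, 0.998, 0.001, -0.003]
ft_force: [-23.2, 7.0, 25.7]
grip_width: 0.176
now [ 0.5932 -0.1708  0.0853] yaw 82.99 z [-0.0068  0.0031 -1.    ] F [-23.2   7.   25.7] w 0.176 t 9.43 q [-0.33  0.52  0.71  1.67 -0.37  1.1   1.93]
[-0.0031  0.0016 -0.0001] [ 0.0023 -0.0071 -0.0013]
```

View pics/c9.png

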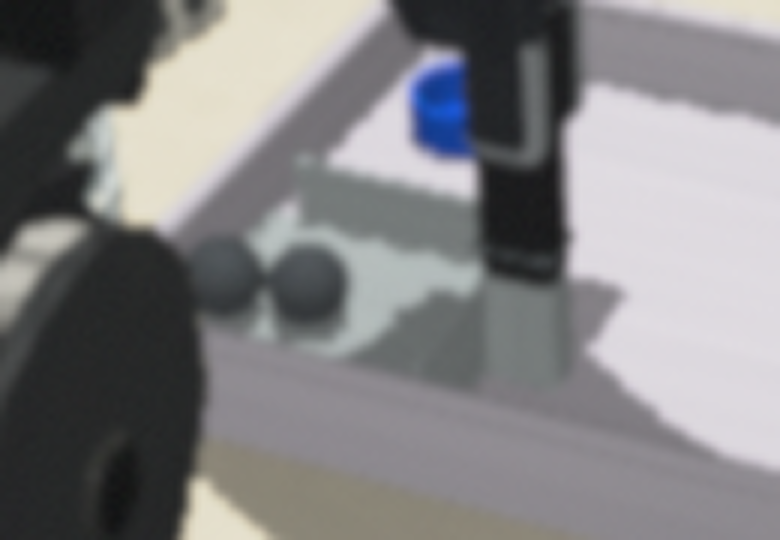

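```bash
python3 -m handwheel '[[[0,0,0,0,0,0,0],[0.002,-0.0005,0,0,0,0,0],[0.004,-0.001,-0.0004,0,0,0,0],[0.006,-0.0015,-0.001,0,0,0,0],[0.007,-0.002,-0.003,0,0,0,0],[0.007,-0.002,-0.006,0,0,0,0],[0.007,-0.002,-0.009,0,0,0,0],[0.007,-0.002,-0.011,0,0,0,0]]]' 115; python3 - <<'E'
from h import *
import cv2
y=np.pi/2-.121
rel((*tw(.026,.049),.15,y))
im=manip.camera('side');cv2.imwrite('pics/side10.png',im)
a=cv2.resize(im[180:290,190:330],None,fx=5,fy=5,interpolation=cv2.INTER_CUBIC)
cv2.imwrite('pics/c10.png',a)
E
```

```text
clock: 10.48
position: [0.5896, -0.1722, 0.096]
ee_rot: [0.061, 0.998, 0.0, 0.0]
ft_force: [0.3, 0.0, -3.1]
grip_width: 0.171
now [ 0.5896 -0.1722  0.096 ] yaw 83.05 z [ 1.e-04  0.e+00 -1.e+00] F [ 0.3  0.  -3.1] w 0.171 t 10.47 q [-0.34  0.5   0.72  1.68 -0.36  1.1   1.93]
[ 0.0015  0.0004 -0.054 ] [ 0.0001  0.0001 -0.0002]
```

View pics/c10.png

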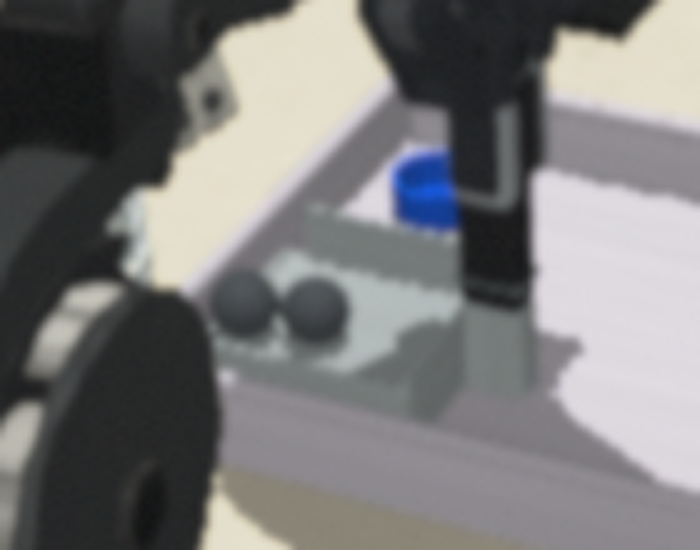

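```bash
python3 -m handwheel '[[[0,0,-0.003,0,0,0,0],[0,0,-0.009,0,0,0,0],[0,0,-0.017,0,0,0,0],[0,0,-0.026,0,0,0,0],[0,0,-0.036,0,0,0,0],[0,0,-0.046,0,0,0,0],[0,0,-0.053,0,0,0,0],[0,0,-0.056,0,0,0,0]]]'; python3 - <<'E'
from h import *
import cv2
y=np.pi/2-.121
rel((*tw(-.032,-.063),.15,y),(*tw(-.09,-.175),.15,y))
im=manip.camera('side');cv2.imwrite('pics/side11.png',im)
a=cv2.resize(im[150:290,190:330],None,fx=4,fy=4,interpolation=cv2.INTER_CUBIC)
cv2.imwrite('pics/c11.png',a)
E
```

```text
clock: 11.52
position: [0.5897, -0.1723, 0.1523]
ee_rot: [0.061, 0.998, 0.0, 0.0]
ft_force: [-0.5, 0.1, -2.5]
grip_width: 0.174
now [ 0.5897 -0.1723  0.1523] yaw 83.05 z [ 6.e-04  1.e-04 -1.e+00] F [-0.5  0.1 -2.5] w 0.174 t 11.53 q [-0.37  0.44  0.75  1.63 -0.31  1.2   1.9 ]
[ 0.0596 -0.1115  0.0023] [ 0.0001  0.0006 -0.0003]
[ 0.1175 -0.2235  0.0022] [ 0.0001  0.0006 -0.0003]
```

View pics/c11.png

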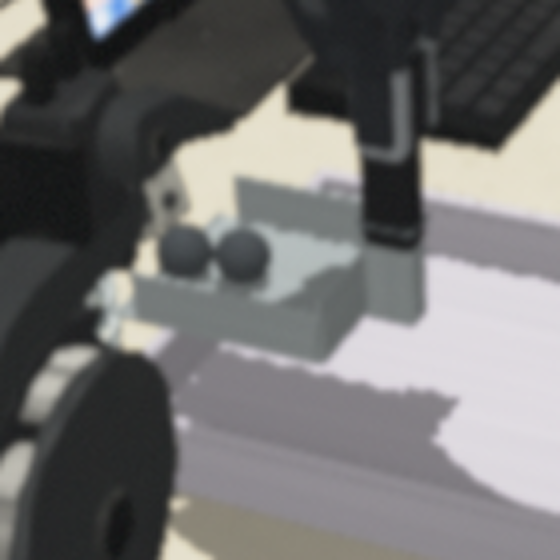

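```bash
python3 -m handwheel '[[[0.001,-0.002,0,0,0,0,0],[0.004,-0.008,0,0,0,0,0],[0.010,-0.018,0,0,0,0,0],[0.017,-0.031,0,0,0,0,0],[0.025,-0.046,0,0,0,0,0],[0.033,-0.062,0,0,0,0,0],[0.041,-0.078,0,0,0,0,0],[0.049,-0.094,0,0,0,0,0]]]' && python3 -m handwheel '[[[0.008,-0.016,0,0,0,0,0],[0.016,-0.032,0,0,0,0,0],[0.025,-0.049,0,0,0,0,0],[0.034,-0.066,0,0,0,0,0],[0.043,-0.083,0,0,0,0,0],[0.052,-0.099,0,0,0,0,0],[0.059,-0.112,0,0,0,0,0],[0.064,-0.121,0,0,0,0,0]]]'; python3 - <<'E'
from h import *
import cv2
y=np.pi/2-.121
rel((*tw(-.09,-.175),.10,y),(*tw(-.09,-.175),.0813,y))
for n in('side','top'): cv2.imwrite(f'pics/{n}12.png',manip.camera(n))
E
```

```text
clock: 12.58
position: [0.5287, -0.2608, 0.1518]
ee_rot: [0.061, 0.998, 0.0, 0.0]
ft_force: [-0.9, -0.0, -2.2]
grip_width: 0.175
clock: 13.58
position: [0.4507, -0.3728, 0.1518]
ee_rot: [0.061, 0.998, 0.0, -0.0]
ft_force: [0.3, -0.5, -2.8]
grip_width: 0.171
now [ 0.4507 -0.3728  0.1518] yaw 83.02 z [-0.  0. -1.] F [ 0.3 -0.5 -2.8] w 0.171 t 13.57 q [-0.05  0.39  0.83  1.71 -0.3   1.18  2.31]
[ 0.0039 -0.0077  0.0518] [ 0.     -0.     -0.0008]
[ 0.0039 -0.0077  0.0705] [ 0.     -0.     -0.0008]
```

View pics/side12.png

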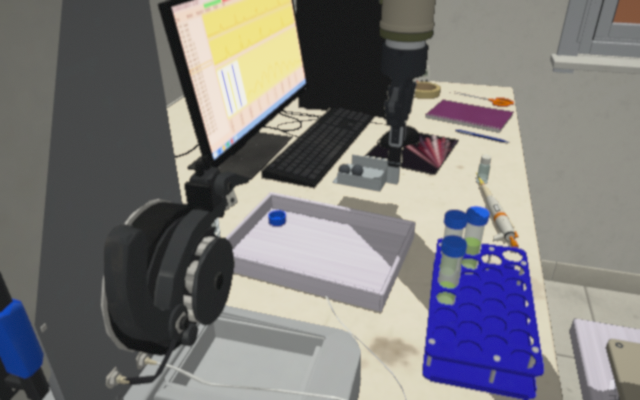

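View pics/top12.png

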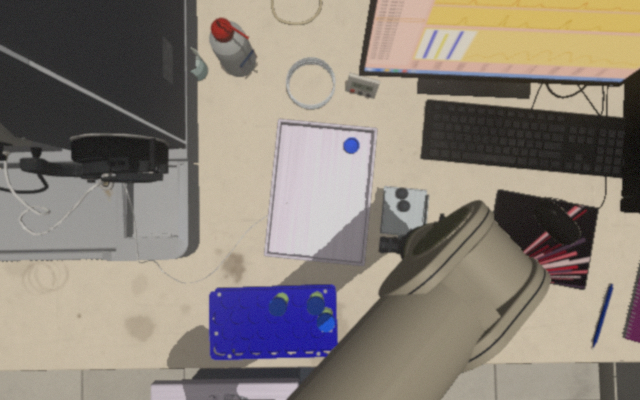

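```bash
python3 -m handwheel '[[[0.002,-0.002,0.004,0,0,0,0],[0.003,-0.004,0.012,0,0,0,0],[0.003,-0.005,0.022,0,0,0,0],[0.003,-0.005,0.033,0,0,0,0],[0.003,-0.005,0.044,0,0,0,0],[0.003,-0.005,0.054,0,0,0,0],[0.003,-0.005,0.061,0,0,0,0],[0.003,-0.005,0.065,0,0,0,0]]]' && python3 -m handwheel '[[[0,0,0.0015,0,0,0,0],[0,0,0.003,0,0,0,0],[0,0,0.0045,0,0,0,0],[0,0,0.0055,0,0,0,0],[0,0,0.0055,0,0,0,0]]]'; python3 - <<'E'
from h import *
import cv2
y=np.pi/2-.121
rel((*tw(-.09,-.175),.0813,y))
im=manip.camera('side');cv2.imwrite('pics/side13.png',im)
cv2.imwrite('pics/c13.png',cv2.resize(im[100:230,290:450],None,fx=4,fy=4,interpolation=cv2.INTER_CUBIC))
E
```

```text
clock: 14.68
position: [0.4477, -0.3766, 0.0863]
ee_rot: [0.061, 0.998, 0.0, -0.0]
ft_force: [0.7, 0.4, -2.8]
grip_width: 0.171
clock: 15.3
position: [0.4477, -0.3766, 0.0812]
ee_rot: [0.061, 0.998, 0.0, 0.0]
ft_force: [-0.3, -0.1, -3.3]
grip_width: 0.174
now [ 0.4477 -0.3766  0.0812] yaw 83.05 z [ 0.e+00  1.e-04 -1.e+00] F [-0.3 -0.1 -3.3] w 0.174 t 15.3 q [-0.    0.47  0.78  1.77 -0.38  1.06  2.37]
[ 0.0014 -0.0036 -0.0001] [ 0.0001 -0.     -0.0003]
```

View pics/c13.png

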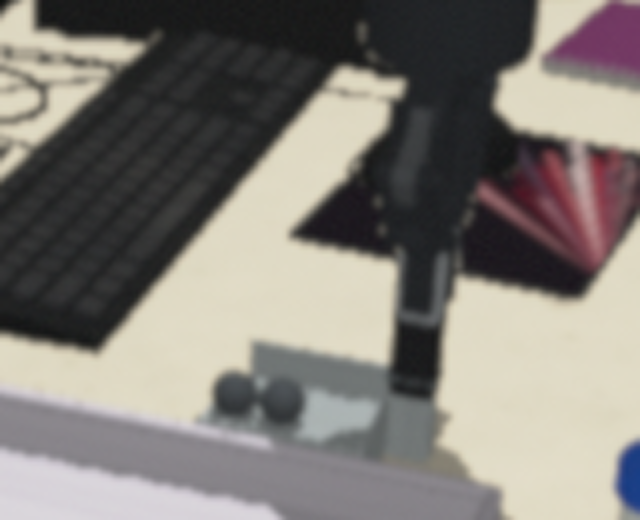

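```bash
python3 -m handwheel '[[[0,0,0.0003,0,0,0,0],[0,0,0.0006,0,0,0,0],[0,0,0.0006,0,0,0,0]]]'; python3 -m handwheel '[[[0,0,0.0003,0,0,0,0],[0,0,0.0006,0,0,0,0],[0,0,0.0006,0,0,0,0]]]'
```

```text
clock: 15.72
position: [0.4478, -0.3767, 0.081]
ee_rot: [0.061, 0.998, 0.0, 0.0]
ft_force: [-1.5, 1.1, 3.7]
grip_width: 0.169
clock: 16.1
position: [0.448, -0.3769, 0.081]
ee_rot: [0.061, 0.998, -0.0, 0.001]
ft_force: [-3.6, 3.1, 8.9]
grip_width: 0.172
```

```bash
python3 -m handwheel '[[[0,0,-0.0006,0,0,0,0],[0,0,-0.0007,0,0,0,0],[0,0,-0.0007,0,0,0,0.018],[0,0,-0.0007,0,0,0,0.024],[0,0,-0.0007,0,0,0,0.035],[0,0,-0.0007,0,0,0,0.05],[0,0,-0.0007,0,0,0,0.06],[0,0,-0.0007,0,0,0,0.06]]]' 20; python3 - <<'E'
from h import *
import cv2
rel()
im=manip.camera('side');cv2.imwrite('pics/side14.png',im)
a=cv2.resize(im[100:230,290:450],None,fx=3,fy=3,interpolation=cv2.INTER_CUBIC)
im=manip.camera('wrist');cv2.imwrite('pics/wrist14.png',im)
cv2.imwrite('pics/c14.png',a)
E
```

```text
clock: 17.1
position: [0.4477, -0.3766, 0.0807]
ee_rot: [0.061, 0.998, 0.0, -0.0]
ft_force: [0.5, 0.4, -0.4]
grip_width: 0.709
now [ 0.4477 -0.3766  0.0807] yaw 83.05 z [-0.e+00  1.e-04 -1.e+00] F [ 0.5  0.4 -0.4] w 0.709 t 17.1 q [-0.    0.47  0.78  1.77 -0.38  1.06  2.37]
```

View pics/c14.png

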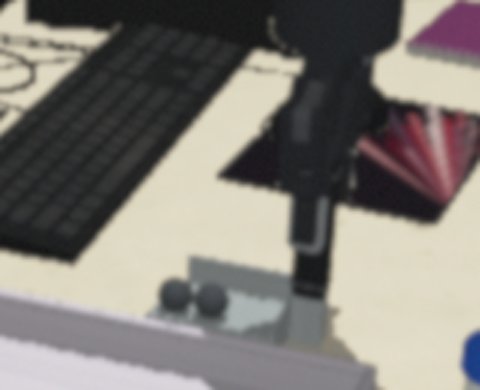

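View pics/wrist14.png

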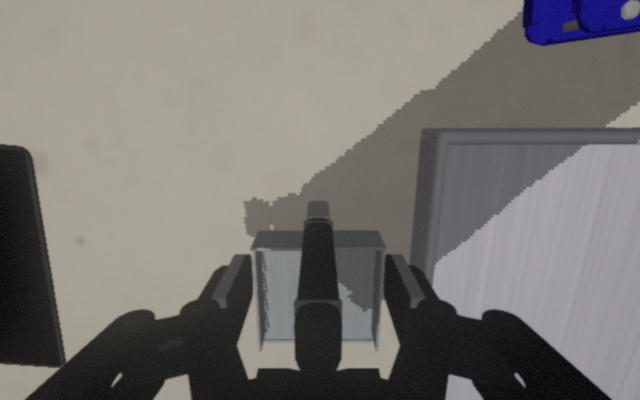

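Released. The scoop stands flat with a clear gap to the tray, so I'll withdraw straight up.

```bash
python3 -m handwheel '[[[0,0,-0.005,0,0,0,0.06],[0,0,-0.02,0,0,0,0.06],[0,0,-0.045,0,0,0,0.06],[0,0,-0.075,0,0,0,0.06],[0,0,-0.11,0,0,0,0.06],[0,0,-0.14,0,0,0,0.06],[0,0,-0.16,0,0,0,0.06],[0,0,-0.16,0,0,0,0.06]]]'; python3 - <<'E'
from h import *
import cv2
rel()
im=manip.camera('side');cv2.imwrite('pics/side15.png',im)
a=cv2.resize(im[100:230,290:450],None,fx=3,fy=3,interpolation=cv2.INTER_CUBIC)
im=manip.camera('wrist');cv2.imwrite('pics/wrist15.png',im)
im=manip.camera('top');cv2.imwrite('pics/top15.png',im)
cv2.imwrite('pics/c15.png',a)
E
```

```text
clock: 18.2
position: [0.4482, -0.3773, 0.243]
ee_rot: [0.061, 0.998, -0.001, 0.002]
ft_force: [0.2, -0.2, -0.9]
grip_width: 0.704
now [ 0.4482 -0.3773  0.243 ] yaw 83.03 z [ 0.0031 -0.0015 -1.    ] F [ 0.2 -0.2 -0.9] w 0.704 t 18.2 q [-0.08  0.31  0.87  1.59 -0.24  1.35  2.27]
```

View pics/c15.png

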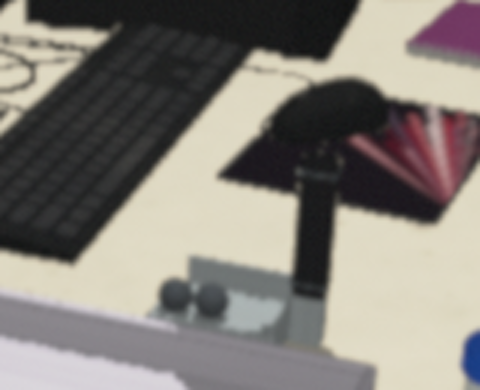

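View pics/wrist15.png

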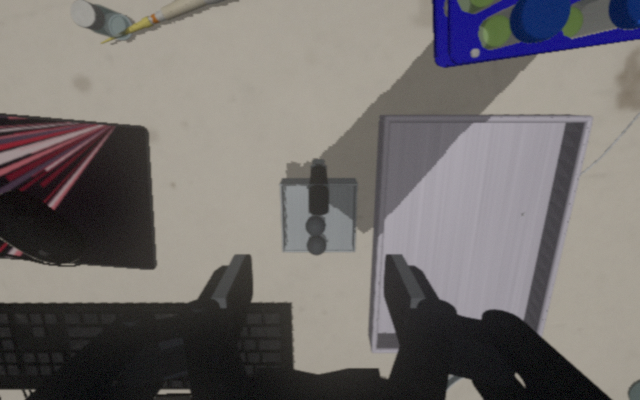

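View pics/top15.png

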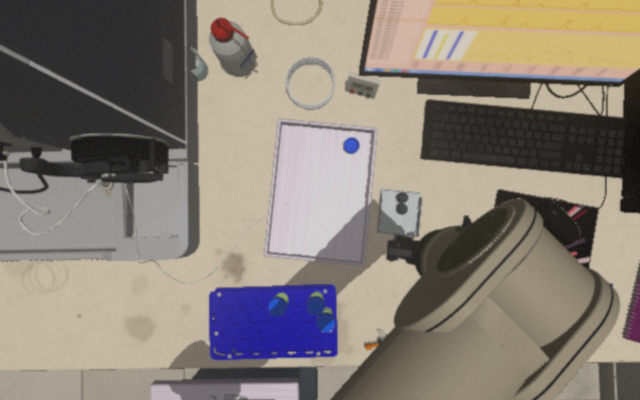

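The wrist view shows both balls in the pan at (316,226) and (316,244). The scoop is upright with a gap to the tray wall (edge at x≈357 against 375 px), the cap is untouched at top-view (351,145), and the gripper is clear.

```bash
python3 -m handwheel '[[[0,0,0,0,0,0,0.06],[0,0,0,0,0,0,0.06]]]'; python3 -c "
from workcell import manip
print(manip.hand_in())"
```

```text
clock: 18.6
position: [0.4475, -0.3765, 0.2402]
ee_rot: [0.061, 0.998, 0.0, -0.0]
ft_force: [-1.1, 0.4, 0.1]
grip_width: 0.703
the job is handed in; nothing more can be done
None
```

The job is done and handed in at 18.6 s. Both balls are in the scoop, and the scoop stands flat and upright on the bench on the -y side of the tray, with the gripper clear of it.

- **Gathering:** I gripped the handle and slid the scoop flat into the far +y corner until the lip stopped firmly against the end wall. The wrist force was about 35 N, well under the 120 N limit. Both balls rolled in without the gripper touching them.
- **Placing:** I backed off a few millimetres, lifted the scoop level over the tray wall, set it down and let go, then raised the gripper about 160 mm. Force rose to about 9 N as it touched the bench.
- **Last checks:** All three camera views after release showed both balls in the pan, a gap of roughly 20 mm to the tray, and the blue cap untouched. The wrist force was near zero.
- **Disagreement:** The wrist camera differed from the top and side cameras by about 2–3 mm, slightly more than the stated 2 mm. I allowed for it at the grasp and it did not affect the result.

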